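Press the short screwdriver into its foam pocket

ROBOT

A 7-joint arm with a two-finger parallel gripper is mounted at the origin on a cart in front of the work surface, level with it; the furniture and walls round the work are solid. World frame = base frame: x ahead of the robot, y to its left, z up, the work surface at z = 0. Lengths are in m, angles in rad, forces in N, time in s.
With the tool pointing down it reaches from about 0.4 to 0.9 m from the base axis. Payload 5.5 kg.
Tool frame: the origin (TCP) lies on the centre line of the jaws, within the pads' length; the fingertips stand ahead of it and the grasp point (between the pads) lies 2 mm behind it (tcp_to_tips is the z of the fingertips in the tool frame, in m); z points along the fingers, x is the direction in which the jaws open and shut, and the axes are right-handed (so a half turn about z gives the same grasp; the last joint's range is limited). The gripper opens to 92 mm and grips with 3 to 60 N. Pads are 19 mm wide; open, the fingers measure 130 mm over their backs; the gripper's body (75 mm by 190 mm) begins 47 mm behind the grasp point.
Start: joints at [1.444, 0.501, -0.427, 1.55, 0.221, 1.138, -0.21], TCP at [0.247, -0.601, 0.244] pointing down, gripper open.
Joint ranges: [-2.88, 2.88], [-0.31, 2.03], [-1.54, 1.56], [0.2, 2.42], [-1.41, 4.55], [0.19, 2.02], [-2.57, 2.57]. Speed limits (rad/s): [2.57, 2.57, 3.14, 3.14, 3.14, 3.14, 3.14].

INTERFACE

Orientations are given as [roll, pitch, yaw] about the fixed x, y, z axes, in that order (R = Rz(yaw) Ry(pitch) Rx(roll)).
In Python, from plant import * gives the robot as it stands.
- The arm moves only by the tool send_rows, never from a script. Its argument "increments" is a list of rows, each an object with "xyz": the shift along the world's x, y, z in m, a list of three; "turn": the turn, a rotation vector about the world's x, y, z in rad, a list of three. In form: [{"xyz": [dx, dy, dz], "turn": [ax, ay, az]}, ...]. A call has exactly 10 rows; each row is the pose to reach, as a shift and turn from the pose commanded when the call began; what a row does not reach only later rows make up. A row lasts 1/8 s, in which the tool goes at most 62.5 mm and 10.7 degrees, less where a joint would pass 70% of its speed; a pose out of reach is approached as far as the arm can. A call with a gripper value outside its range is refused whole. "hand" is the opening, from -1 (shut) to 1 (fully open), set as the call begins (left out, the last holds). The fingers move at their own pace and stop on an object; "grip_force" is the grip in N (left out, the last holds). Time passes only in rows, so rows that repeat a pose let the fingers close, or fill a call up. It gives the time, the measured TCP pose, the force and the opening at its end, in the units of the state.
- get_state(): the state, without advancing time (a new reading comes with each control period).
- grab_frame(name): name is "scene" or "top" or "wrist"; returns the picture (400x640x3 uint8, red, green, blue); there is no depth.
- camera_params(name): a dict with "camera_matrix" (3x3 intrinsics, pixels), "extrinsics" (4x4, takes a point from world to camera coordinates); the wrist camera has in their place "hand_eye" (4x4, takes a point from camera to tool coordinates, whose origin is the TCP and whose axes are the tool frame's). Camera axes: x right, y down, z forward; pixel columns grow to the right and rows downward; lengths in m; the calibration is good to about 2 mm. A picture is of the moment at which its call begins: read the wrist's pose just before it. camera_params takes no time and is no camera call.
- sign_off(): hands the job in, once; it reports no verdict.
The state is a dict: "t": time; "joint_positions": joint angles; "qvel": joint speeds; "joint_torque": joint torques, N m; "tcp_pos": TCP position; "tcp_rot": TCP orientation; "contact_force": force on the tool from outside, world axes, zero at the start; "ft_torque": the same for the moment, N m; "finger_gap": finger opening in m.
Only numpy, scipy, OpenCV 4.12 (cv2) and the standard library are available. Lean on these libraries where they do the work, as an engineer would, in place of code of your own. Each camera call takes 0.05 s, during which the arm holds its last target.

TASK

The foam tool inlay has one empty cut-out left. Pick up the screwdriver that fits it, the shorter of the two on the bench, and press it into that cut-out, handle in the wide end and shaft in the narrow slot, until it is fully home; then let go. Leave the longer screwdriver and the chisel where they lie.

Things in the scene. Friction and masses are not known exactly. Their poses are not given: they have to be found in the camera images.
- short_screwdriver: The screwdriver to put away, 201 mm long overall, the shorter of two, about 0.11 kg. Lies on the bench. Its own +y axis runs along it towards the butt of the handle, -y towards the tip. Origin at mid-length, at the underside. Mesh screens 255 mm high stand to the left, behind and to the right of the work: cross them high.
- short_handle (a point): Middle of that screwdriver's ribbed handle (its balance point), on the handle's axis, 14 mm above the bench as it lies. The handle is 100 mm long, 26 to 29 mm thick along its middle. Same axes as the screwdriver. Grip here, fingers across the handle.
- short_tip (a point): Tip of that screwdriver's shaft (6 mm thick), 148 mm from the middle of the handle. Same axes as the screwdriver.
- pocket (a point): Empty cut-out of the fixed foam inlay (250 x 250 mm, top 30 mm above the bench, 20 mm above this point). Point: pocket floor, under where the handle's middle goes; +y towards the butt end. Handle part 36 x 109 mm, shaft slot 18 mm wide; finger recess across the middle 110 x 44 mm; all 20 mm deep. Springy lips hold the handle 7 mm high until about 6 N presses its middle down; home, it is 14 mm up.
- long_screwdriver: The longer screwdriver, 231 mm long, same handle: leave it alone. Its +y axis runs towards the butt of the handle. Origin at mid-length, at the underside.
- chisel: Narrow bench chisel, 260 mm long, wooden handle: leave it alone. Its +y axis runs towards the butt of the handle. Origin at mid-length, at the underside.

How it is judged:
At the end, for the whole second after the job is handed in: Short screwdriver at rest in the empty cut-out, tip towards the slot's end and less than 25 mm above the pocket floor; handle middle within 10 mm sideways, 15 mm lengthwise, under 18.5 mm above the floor, axis within 10 degrees. Longer screwdriver and chisel within 50 mm of where they lay (z of short_handle in the frame of pocket below 0.0185 m and x of short_handle in the frame of pocket between -0.01 and 0.01 m and y of short_handle in the frame of pocket between -0.015 and 0.015 m and y of short_tip in the frame of pocket below -0.12 m and z of short_tip in the frame of pocket below 0.025 m and angle between the y axis of short_screwdriver and the y axis of pocket, either way round below 0.17 rad and linear speed of short_screwdriver below 0.02 m/s); the robot touches nothing.
It fails at once if the longer screwdriver was moved more than 50 mm (distance of long_screwdriver from where it was at the start of the episode above 0.05 m).
It fails at once if the chisel was moved more than 50 mm (distance of chisel from where it was at the start of the episode above 0.05 m).
It also fails if it takes over 48 s, if anything falls off the work surface, if the arm or the gripper's body presses on something with over 40 N, if the wrist force passes 120 N, or if a joint passes its speed limit or range.

## Working session

There is one attempt and no reset: what is moved stays moved. The work goes in short steps, Python scripts to look and compute and a tool call to move; the robot and the scene stay as the last step left them, time stands still between calls to the robot, and variables do not carry over. Pictures are saved under pics/ and viewed, and the job is handed in when it is done.

Besides the shell and the picture viewer there is one more tool, called after "Emit:" as name(argument=value, ...), one argument or row to a line, values as JSON. send_rows: Moves the arm, as the interface text tells. Its arguments: {"type":"object","properties":{"increments":{"type":"array","items":{"type":"object","properties":{"xyz":{"type":"array","items":{"type":"number"}},"turn":{"type":"array","items":{"type":"number"}}}}},"hand":{"type":"number"},"grip_force":{"type":"number"}},"required":["increments"]}

```bash
mkdir -p pics
python3 - <<'E'
from plant import *
import cv2
s=get_state();print(s)
for n in ("scene","top","wrist"):
    cv2.imwrite(f"pics/{n}0.png",grab_frame(n)[:,:,::-1]); print(n,camera_params(n))
E
```

```text
{'t': 0.0, 'joint_positions': array([ 1.44421738,  0.50185747, -0.42675731,  1.55144854,  0.22076031,
        1.13831047, -0.21026371]), 'qvel': array([ 0.00141202,  0.00032099,  0.00057787, -0.00075313,  0.00145932,
        0.00082197,  0.00067937]), 'joint_torque': array([ 3.21536545e-04, -5.66603422e+01, -5.81606224e+00, -2.79115498e+01,
       -6.85070269e-02,  3.08691000e-02,  2.00428331e-04]), 'tcp_pos': array([ 0.24668222, -0.6006407 ,  0.24266991]), 'tcp_rot': array([-3.14150651e+00,  1.97703308e-03, -1.18097283e+00]), 'contact_force': array([0.00762175, 0.29275571, 0.45467403]), 'ft_torque': array([0.01230868, 0.0133447 , 0.02254118]), 'finger_gap': 0.09182897038137527}
scene {'camera_matrix': array([[363.39574008,   0.        , 321.94733259],
       [  0.        , 363.39574008, 203.46624581],
       [  0.        ,   0.        ,   1.        ]]), 'extrinsics': array([[-0.85435543, -0.51951717,  0.01336835,  0.38450749],
       [-0.40108467,  0.64279705, -0.65264312,  0.40566072],
       [ 0.33046617, -0.56295103, -0.75754752,  0.54630795],
       [ 0.        ,  0.        ,  0
[... 392 characters left out ...]
   [ 1.26255921e-01,  3.63737144e-03, -9.91991034e-01,
         8.29720301e-01],
       [ 0.00000000e+00,  0.00000000e+00,  0.00000000e+00,
         1.00000000e+00]])}
wrist {'camera_matrix': array([[301.85645913,   0.        , 316.01531073],
       [  0.        , 301.85645913, 195.51424606],
       [  0.        ,   0.        ,   1.        ]]), 'hand_eye': array([[ 9.99999522e-01,  9.35858753e-04, -2.83930164e-04,
         8.99737668e-05],
       [-8.06025721e-04,  9.53095135e-01,  3.02669811e-01,
        -8.15446536e-02],
       [ 5.53868649e-04, -3.02669437e-01,  9.53095433e-01,
        -1.41192868e-01],
       [ 0.00000000e+00,  0.00000000e+00,  0.00000000e+00,
         1.00000000e+00]])}
```

View pics/scene0.png

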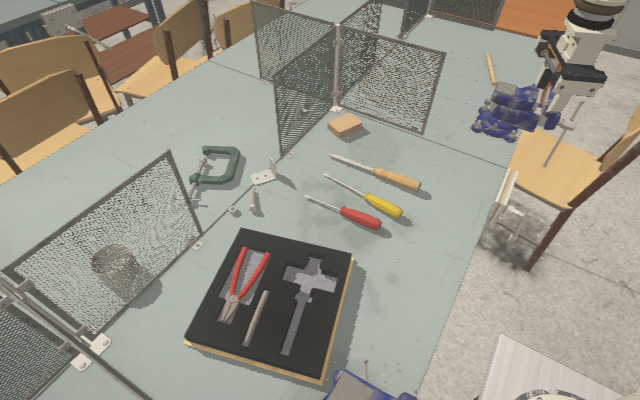

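View pics/top0.png

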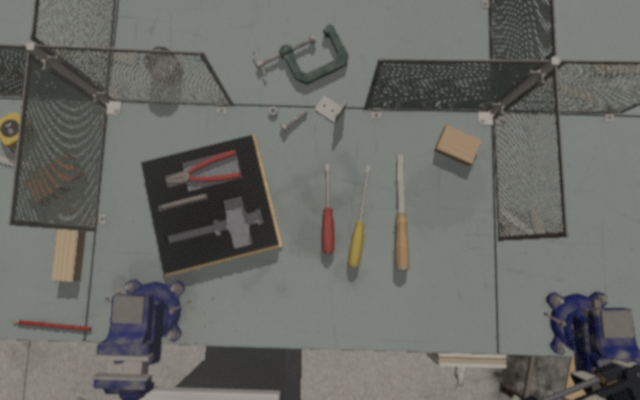

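View pics/wrist0.png

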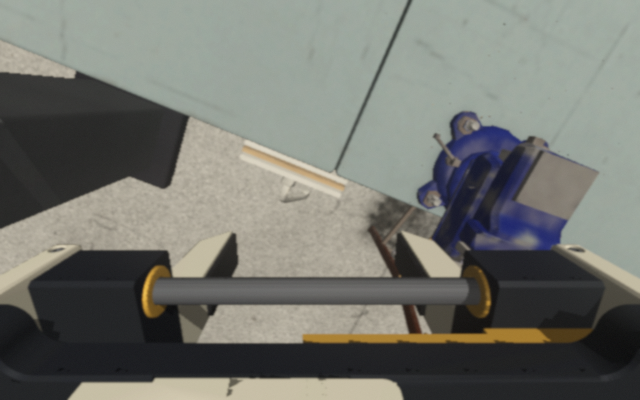

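The top view shows a red screwdriver (handle about (328,230), tip (327,166)), a yellow one (handle about (356,245), tip (367,167)) and the chisel at column 402. The empty cut-out is at about (240,222), with its slot running left to (170,238). I'll measure these next.

```bash
cat > h.py <<'E'
import numpy as np, cv2
from plant import *
def ray(n,px,z):
    P=camera_params(n);K=P["camera_matrix"];E=P["extrinsics"]
    d=np.linalg.inv(K)@np.array([px[0],px[1],1.]);R=E[:3,:3]
    o=-R.T@E[:3,3];d=R.T@d
    return o+d*(z-o[2])/d[2]
E
python3 - <<'E'
from h import *
im=cv2.imread("pics/top0.png");hsv=cv2.cvtColor(im,cv2.COLOR_BGR2HSV)
roi=np.zeros(im.shape[:2],np.uint8);roi[140:290,300:390]=255
red=(((hsv[...,0]<8)|(hsv[...,0]>172))&(hsv[...,1]>120)).astype(np.uint8)*255&roi
yel=((hsv[...,0]>20)&(hsv[...,0]<35)&(hsv[...,1]>110)).astype(np.uint8)*255&roi
for nm,m,tip in(("red",red,(327,166)),("yel",yel,(367,167))):
    c=max(cv2.findContours(m,0,1)[0],key=cv2.contourArea)
    p=c[:,0,:].astype(float); W=np.array([ray("top",q,.014)[:2] for q in p])
    r=cv2.minAreaRect(W.astype(np.float32)); print(nm,cv2.contourArea(c),r)
    # pca
    ys,xs=np.nonzero(m);Q=np.array([ray("top",q,.014)[:2] for q in zip(xs,ys)])
    u,s,v=np.linalg.svd(Q-Q.mean(0),full_matrices=False);a=v[0]*(-1 if v[0][0]>0 else 1)
    t=(Q-Q.mean(0))@a; print(" mean",Q.mean(0),"axis(butt)",a,"range",t.min(),t.max(),"ctr",Q.mean(0)+a*(t.min()+t.max())/2)
    T=ray("top",tip,.014)[:2];print(" tip",T,"tip->butt",t.max()-(T-Q.mean(0))@a)
cv2.imwrite("pics/crop_top.png",cv2.resize(im[125:285,135:295],None,fx=3.7,fy=3.7,interpolation=2))
cv2.imwrite("pics/crop_sd.png",cv2.resize(im[150:280,300:420],None,fx=4.5,fy=4.5,interpolation=2))
E
```

```text
red 349.5 ((0.5011975169181824, -0.25383588671684265), (0.09195994585752487, 0.021895213052630424), 1.6553807258605957)
 mean [ 0.49798651 -0.25318761] axis(butt) [-0.99916223 -0.0409249 ] range -0.049224017672052645 0.04285756656082012 ctr [ 0.50116707 -0.25305733]
 tip [ 0.64375984 -0.24771687] tip->butt 0.18873265938570424
yel 385.5 ((0.47302621603012085, -0.31660136580467224), (0.02360287681221962, 0.09688501060009003), 81.6521224975586)
 mean [ 0.47010647 -0.31602348] axis(butt) [-0.9909391   0.13431192] range -0.051385667749932334 0.045499203129377414 ctr [ 0.47302303 -0.31641879]
 tip [ 0.64417349 -0.33720661] tip->butt 0.22083416731850655
```

View pics/crop_top.png

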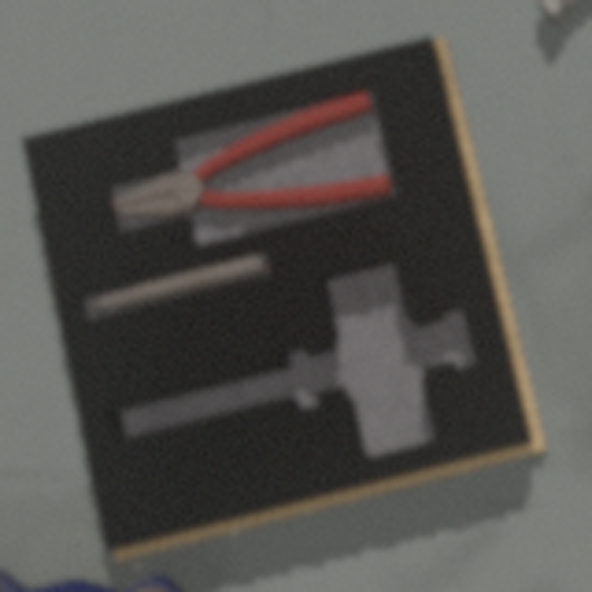

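View pics/crop_sd.png

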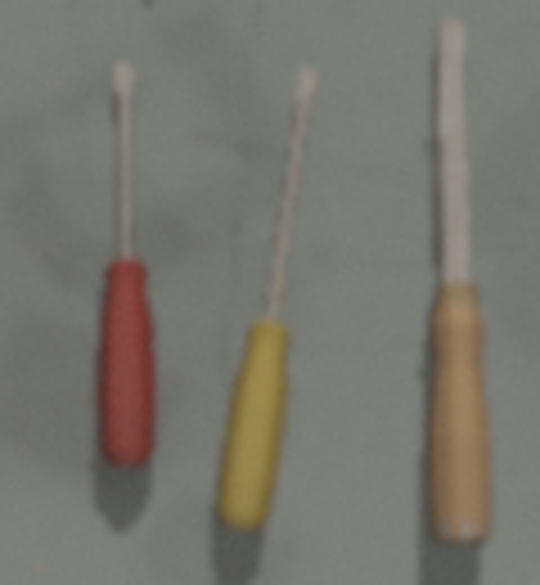

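Run:
```python
from h import *
f=lambda x,y:ray("top",(135+(x+.5)/3.7-.5,125+(y+.5)/3.7-.5),.030)[:2]
for nm,pts in {"recess":[(330,280),(396,265),(432,440),(368,458)],"foam":[(25,138),(434,38),(532,445),(112,548)],"butt":[(462,310),(473,362)],"slotend":[(121,410),(128,437)]}.items():
    P=np.array([f(*q) for q in pts]);print(nm,P.round(4).tolist(),"ctr",P.mean(0).round(4),"sides",np.linalg.norm(P-np.roll(P,-1,0),axis=1).round(4))
    d=P-np.roll(P,-1,0);print(" ang",np.degrees(np.arctan2(d[:,1],d[:,0])).round(1))
im=cv2.imread("pics/scene0.png")
cv2.imwrite("pics/crop_sc.png",cv2.resize(im[220:385,180:360],None,fx=3.6,fy=3.6,interpolation=2))
```

```text
recess [[0.5576, -0.0255], [0.5677, -0.0638], [0.4661, -0.0902], [0.4547, -0.0538]] ctr [ 0.5115 -0.0583] sides [0.0395 0.1049 0.0382 0.1068]
 ang [ 104.7   14.6  -72.6 -164.7]
foam [[0.6371, 0.1608], [0.7056, -0.0791], [0.465, -0.1482], [0.399, 0.0902]] ctr [0.5517 0.0059] sides [0.2494 0.2503 0.2474 0.2484]
 ang [ 105.9   16.   -74.5 -163.5]
butt [[0.5423, -0.1039], [0.512, -0.1118]] ctr [ 0.5271 -0.1078] sides [0.0313 0.0313]
 ang [  14.6 -165.4]
slotend [[0.478, 0.0912], [0.4626, 0.0859]] ctr [0.4703 0.0886] sides [0.0163 0.0163]
 ang [  18.8 -161.2]
```

View pics/crop_sc.png

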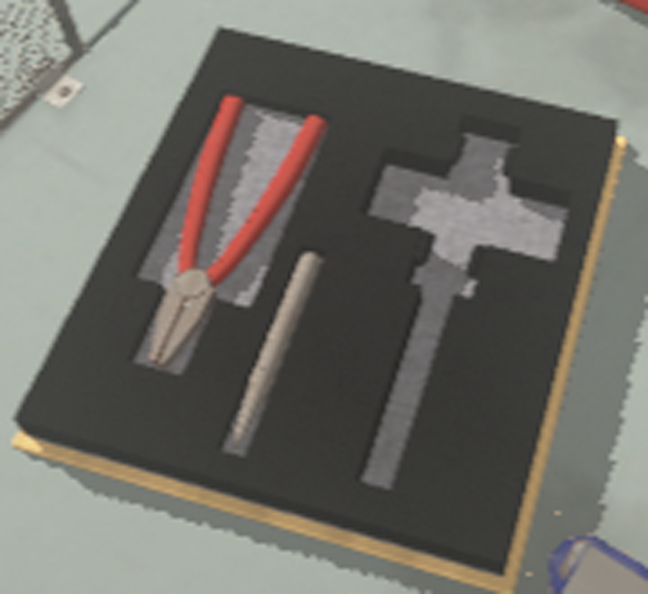

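Run:
```python
from h import *
import plant
print(getattr(plant,"tcp_to_tips",None),[k for k in dir(plant) if not k.startswith("__")])
print(ray("top",(490,120),0),ray("top",(497,236),0),ray("top",(500,238),0))
```

```text
0.017 ['Unreachable', 'camera_params', 'get_state', 'grab_frame', 'sign_off', 'tcp_to_tips']
[ 0.76620643 -0.62082516  0.        ] [ 0.49961333 -0.63004543  0.        ] [ 0.49537956 -0.63659312  0.        ]
```

Emit:
send_rows(
  increments=[
    {"xyz":[0,0,0.05],"turn":[0,0,0]},
    {"xyz":[0,0,0.1],"turn":[0,0,0]},
    {"xyz":[0,0,0.15],"turn":[0,0,0]},
    {"xyz":[0.02,0.03,0.17],"turn":[0,0,-0.03]},
    {"xyz":[0.05,0.07,0.17],"turn":[0,0,-0.07]},
    {"xyz":[0.08,0.11,0.17],"turn":[0,0,-0.11]},
    {"xyz":[0.11,0.15,0.17],"turn":[0,0,-0.15]},
    {"xyz":[0.14,0.19,0.17],"turn":[0,0,-0.19]},
    {"xyz":[0.17,0.23,0.17],"turn":[0,0,-0.23]},
    {"xyz":[0.2,0.27,0.16],"turn":[0,0,-0.28]},
  ],
  hand=0.0,
  grip_force=40,
)

```text
t: 1.4
tcp_pos: [0.4481, -0.33, 0.4042]
tcp_rot: [-3.141, -0.001, -1.463]
contact_force: [-0.2, -1.0, -0.4]
finger_gap: 0.0463
```

Emit:
send_rows(
  increments=[
    {"xyz":[0.01,0.01,-0.02],"turn":[0,0,-0.01]},
    {"xyz":[0.02,0.03,-0.04],"turn":[0,0,-0.03]},
    {"xyz":[0.03,0.05,-0.07],"turn":[0,0,-0.05]},
    {"xyz":[0.04,0.065,-0.1],"turn":[0,0,-0.06]},
    {"xyz":[0.05,0.075,-0.12],"turn":[0,0,-0.07]},
    {"xyz":[0.053,0.077,-0.14],"turn":[0,0,-0.07]},
    {"xyz":[0.053,0.077,-0.15],"turn":[0,0,-0.07]},
    {"xyz":[0.053,0.077,-0.15],"turn":[0,0,-0.07]},
    {"xyz":[0.053,0.077,-0.15],"turn":[0,0,-0.07]},
    {"xyz":[0.053,0.077,-0.15],"turn":[0,0,-0.07]},
  ],
)

```text
t: 2.65
tcp_pos: [0.5003, -0.2547, 0.2546]
tcp_rot: [-3.14, -0.001, -1.532]
contact_force: [-0.6, -1.1, -1.0]
finger_gap: 0.0456
```

```bash
cat >> h.py <<'E'
from scipy.spatial.transform import Rotation as Ro
def wpose(s):
    P=camera_params("wrist");T=np.eye(4);T[:3,:3]=Ro.from_euler("xyz",s["tcp_rot"]).as_matrix();T[:3,3]=s["tcp_pos"]
    return P["camera_matrix"],T@P["hand_eye"]
def wray(s,px,z):
    K,M=wpose(s);d=M[:3,:3]@np.linalg.inv(K)@np.array([px[0],px[1],1.]);o=M[:3,3]
    return o+d*(z-o[2])/d[2]
E
python3 - <<'E'
from h import *
import pickle
s=get_state();im=grab_frame("wrist")[:,:,::-1];cv2.imwrite("pics/w1.png",im);pickle.dump(s,open("w1.pkl","wb"))
print(s["tcp_pos"],s["tcp_rot"])
hsv=cv2.cvtColor(np.ascontiguousarray(im),cv2.COLOR_BGR2HSV)
m=(((hsv[...,0]<8)|(hsv[...,0]>172))&(hsv[...,1]>120)).astype(np.uint8)*255
c=max(cv2.findContours(m,0,1)[0],key=cv2.contourArea)
W=np.array([wray(s,q,.014)[:2] for q in c[:,0,:]],np.float32);print(cv2.contourArea(c),cv2.minAreaRect(W),c[:,0].min(0),c[:,0].max(0))
E
```

```text
[ 0.50032941 -0.25469138  0.25461297] [-3.14039147e+00 -9.63435564e-04 -1.53151198e+00]
1327.0 ((0.6450865864753723, 0.018277712166309357), (0.017406737431883812, 0.1205650120973587), 25.178064346313477) [37  3] [128  59]
```

View pics/w1.png

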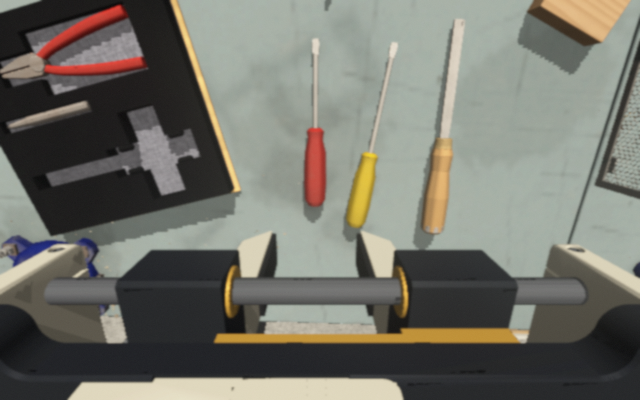

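The wrist view shows the red handle at (315,128)–(315,207) with its tip at (315,42), and the pocket at left around (155,150). The largest red contour was the pliers, so I'll restrict the region and measure again.

Run:
```python
from h import *
import pickle
s=pickle.load(open("w1.pkl","rb"));im=cv2.imread("pics/w1.png")
hsv=cv2.cvtColor(im,cv2.COLOR_BGR2HSV)
m=(((hsv[...,0]<8)|(hsv[...,0]>172))&(hsv[...,1]>120)).astype(np.uint8)*255;m[:,:280]=0;m[:,340:]=0;m[220:]=0
c=max(cv2.findContours(m,0,1)[0],key=cv2.contourArea)
W=np.array([wray(s,q,.014)[:2] for q in c[:,0,:]],np.float32);print(cv2.contourArea(c),cv2.minAreaRect(W))
print("tip",wray(s,(315.5,40),.014))
cv2.imwrite("pics/w1c.png",cv2.resize(im[90:210,30:220],None,fx=4,fy=4,interpolation=2))
```

```text
1322.5 ((0.4981284439563751, -0.25416481494903564), (0.1012130156159401, 0.026221757754683495), 1.6665364503860474)
tip [ 0.64692725 -0.24870372  0.014     ]
```

View pics/w1c.png

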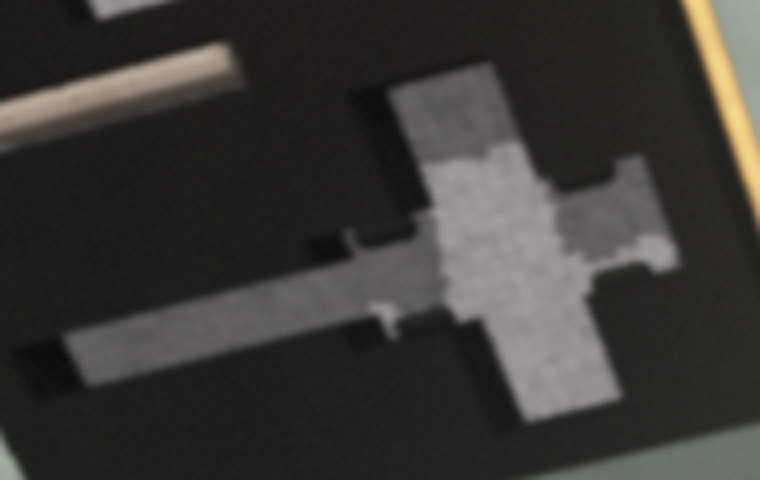

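Run:
```python
from h import *
import pickle
s=pickle.load(open("w1.pkl","rb"))
f=lambda q,z:wray(s,(30+(q[0]+.5)/4-.5,90+(q[1]+.5)/4-.5),z)[:2]
P=np.array([f(q,.03) for q in [(355,95),(493,65),(622,397),(495,430)]]);print(P.round(4),P.mean(0),np.linalg.norm(P-np.roll(P,-1,0),axis=1))
e=np.array([f(q,.03) for q in [(15,348),(38,400)]]);b=np.array([f(q,.03) for q in [(640,152),(680,265)]])
print(e.mean(0),b.mean(0),np.linalg.norm(e[0]-e[1]),np.linalg.norm(b[0]-b[1]))
d=b.mean(0)-e.mean(0);print(np.degrees(np.arctan2(d[1],d[0])),np.linalg.norm(d))
u=d/np.linalg.norm(d);print("ctr by butt",b.mean(0)-u*.0545)
```

```text
[[ 0.5576 -0.0214]
 [ 0.5676 -0.0628]
 [ 0.4682 -0.0911]
 [ 0.4557 -0.0498]] [ 0.51227141 -0.05627015] [0.04255949 0.10334266 0.04323617 0.10576406]
[0.46829903 0.09468975] [ 0.52778834 -0.10794137] 0.01706488434818135 0.03467684246026038
-73.63858986984836 0.21118320983124367
ctr by butt [ 0.51243595 -0.05564841]
```

Emit:
send_rows(
  increments=[
    {"xyz":[-0.001,0.0,-0.03],"turn":[0,0,-0.004]},
    {"xyz":[-0.001,0.0,-0.07],"turn":[0,0,-0.004]},
    {"xyz":[-0.001,0.0,-0.11],"turn":[0,0,-0.004]},
    {"xyz":[-0.001,0.0,-0.15],"turn":[0,0,-0.004]},
    {"xyz":[-0.001,0.0,-0.18],"turn":[0,0,-0.004]},
    {"xyz":[-0.001,0.0,-0.18],"turn":[0,0,-0.004]},
    {"xyz":[-0.001,0.0,-0.18],"turn":[0,0,-0.004]},
    {"xyz":[-0.001,0.0,-0.18],"turn":[0,0,-0.004]},
    {"xyz":[-0.001,0.0,-0.18],"turn":[0,0,-0.004]},
    {"xyz":[-0.001,0.0,-0.18],"turn":[0,0,-0.004]},
  ],
)

```text
t: 3.95
tcp_pos: [0.4994, -0.2545, 0.0744]
tcp_rot: [-3.141, -0.001, -1.535]
contact_force: [0.3, -0.1, 0.3]
finger_gap: 0.046
```

Emit:
send_rows(
  increments=[
    {"xyz":[-0.001,0.0005,-0.015],"turn":[0,0,0]},
    {"xyz":[-0.001,0.0005,-0.03],"turn":[0,0,0]},
    {"xyz":[-0.001,0.0005,-0.04],"turn":[0,0,0]},
    {"xyz":[-0.001,0.0005,-0.048],"turn":[0,0,0]},
    {"xyz":[-0.001,0.0005,-0.053],"turn":[0,0,0]},
    {"xyz":[-0.001,0.0005,-0.053],"turn":[0,0,0]},
    {"xyz":[-0.001,0.0005,-0.053],"turn":[0,0,0]},
    {"xyz":[-0.001,0.0005,-0.053],"turn":[0,0,0]},
    {"xyz":[-0.001,0.0005,-0.053],"turn":[0,0,0]},
    {"xyz":[-0.001,0.0005,-0.053],"turn":[0,0,0]},
  ],
)

```text
t: 5.2
tcp_pos: [0.4981, -0.2538, 0.0209]
tcp_rot: [-3.141, -0.0, -1.535]
contact_force: [0.3, 0.3, 0.1]
finger_gap: 0.0461
```

Emit:
send_rows(
  increments=[
    {"xyz":[0,0,0],"turn":[0,0,0]},
    {"xyz":[0,0,0],"turn":[0,0,0]},
    {"xyz":[0,0,0],"turn":[0,0,0]},
    {"xyz":[0,0,0],"turn":[0,0,0]},
    {"xyz":[0,0,0],"turn":[0,0,0]},
    {"xyz":[0,0,0],"turn":[0,0,0]},
    {"xyz":[0,0,0],"turn":[0,0,0]},
    {"xyz":[0,0,0],"turn":[0,0,0]},
    {"xyz":[0,0,0],"turn":[0,0,0]},
    {"xyz":[0,0,0],"turn":[0,0,0]},
  ],
  hand=-1,
  grip_force=40,
)

```text
t: 6.45
tcp_pos: [0.498, -0.2538, 0.0207]
tcp_rot: [3.142, -0.0, -1.535]
contact_force: [-0.0, 0.2, 1.4]
finger_gap: 0.0261
```

Run:
```python
from h import *
s=get_state();print(s["tcp_pos"],s["tcp_rot"],s["finger_gap"],s["contact_force"],s["joint_positions"])
cv2.imwrite("pics/w2.png",grab_frame("wrist")[:,:,::-1])
```

```text
[ 0.4980032  -0.25375971  0.0207468 ] [ 3.14157388e+00 -6.69077422e-05 -1.53501777e+00] 0.026050523380635775 [-0.02200131  0.18123167  1.37193825] [ 0.77049164  0.66970109 -0.44383538  1.91281671  0.45099075  0.65822713
 -1.48719591]
```

View pics/w2.png

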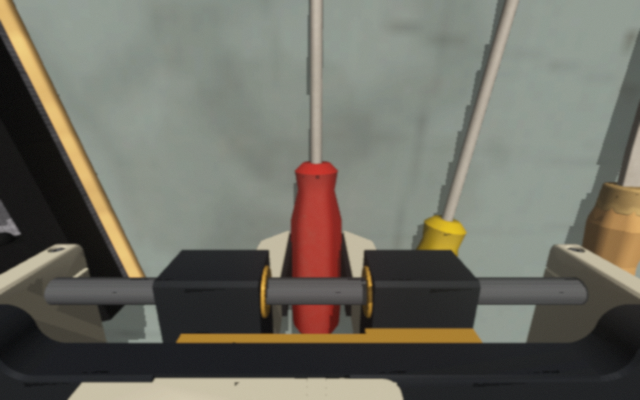

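Emit:
send_rows(
  increments=[
    {"xyz":[0,0,0.02],"turn":[0,0,0]},
    {"xyz":[0,0,0.05],"turn":[0,0,0]},
    {"xyz":[0,0,0.09],"turn":[0,0,0]},
    {"xyz":[0,0,0.12],"turn":[0,0,0.06]},
    {"xyz":[0,0.02,0.14],"turn":[0,0,0.18]},
    {"xyz":[0,0.04,0.15],"turn":[0,0,0.31]},
    {"xyz":[0,0.06,0.15],"turn":[0,0,0.44]},
    {"xyz":[0,0.08,0.15],"turn":[0,0,0.57]},
    {"xyz":[0,0.1,0.15],"turn":[0,0,0.7]},
    {"xyz":[0,0.12,0.15],"turn":[0,0,0.83]},
  ],
)

```text
t: 7.75
tcp_pos: [0.498, -0.1331, 0.1719]
tcp_rot: [3.141, -0.001, -0.7]
contact_force: [-0.3, 1.1, -0.2]
finger_gap: 0.0263
```

Emit:
send_rows(
  increments=[
    {"xyz":[0.002,0.015,0],"turn":[0,0,0.13]},
    {"xyz":[0.004,0.03,0],"turn":[0,0,0.27]},
    {"xyz":[0.006,0.045,0],"turn":[0,0,0.41]},
    {"xyz":[0.008,0.055,0],"turn":[0,0,0.55]},
    {"xyz":[0.01,0.065,0],"turn":[0,0,0.69]},
    {"xyz":[0.012,0.072,0],"turn":[0,0,0.82]},
    {"xyz":[0.014,0.077,0],"turn":[0,0,0.92]},
    {"xyz":[0.014,0.077,0],"turn":[0,0,0.98]},
    {"xyz":[0.014,0.077,0],"turn":[0,0,0.98]},
    {"xyz":[0.014,0.077,0],"turn":[0,0,0.98]},
  ],
)

```text
t: 9.0
tcp_pos: [0.512, -0.057, 0.1712]
tcp_rot: [3.141, -0.0, 0.274]
contact_force: [-0.2, -1.0, -0.9]
finger_gap: 0.0263
```

Run:
```python
from h import *
import pickle
s=get_state();print(s["tcp_pos"],s["tcp_rot"],s["finger_gap"],s["contact_force"],s["joint_positions"])
cv2.imwrite("pics/w3.png",grab_frame("wrist")[:,:,::-1]);pickle.dump(s,open("w3.pkl","wb"))
cv2.imwrite("pics/s3.png",grab_frame("scene")[:,:,::-1])
```

```text
[ 0.51204773 -0.05698135  0.17123265] [ 3.14087423e+00 -2.05046670e-04  2.73574056e-01] 0.026302008194707738 [-0.19274865 -1.00185179 -0.86922488] [ 0.87146136  0.52627691 -1.02971136  1.94091058  0.54443432  0.98355475
 -0.14195367]
```

View pics/w3.png

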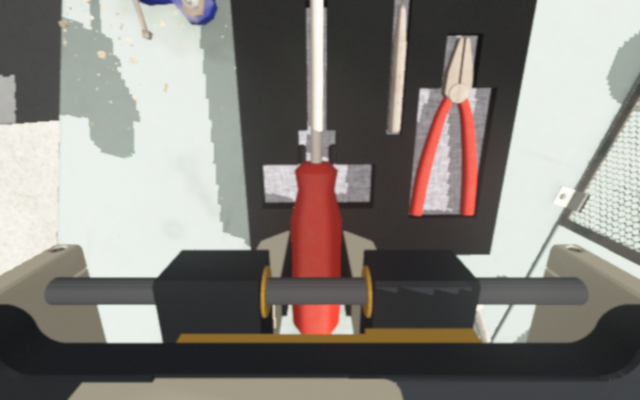

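View pics/s3.png

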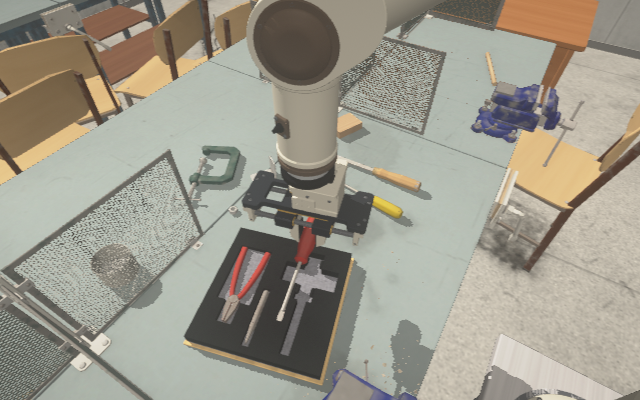

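Run:
```python
from h import *
import pickle
s=pickle.load(open("w3.pkl","rb"));im=cv2.imread("pics/w3.png")
a=wray(s,(263,165),.03),wray(s,(372,165),.03);b=wray(s,(263,203.5),.01),wray(s,(372,203.5),.01)
P=np.array([*a,*b]);print(P.round(4),P.mean(0),np.linalg.norm(a[0]-a[1]),np.linalg.norm(b[0]-b[1]),np.linalg.norm(a[0]-b[0]))
cv2.imwrite("pics/w3c.png",cv2.resize(im[0:230,240:400],None,fx=3.4,fy=2.6,interpolation=2))
```

```text
[[ 0.4567 -0.0487  0.03  ]
 [ 0.5564 -0.0206  0.03  ]
 [ 0.4635 -0.0942  0.01  ]
 [ 0.5746 -0.0629  0.01  ]] [ 0.51278575 -0.05662288  0.02      ] 0.10363469793280242 0.11549569369846464 0.05017497327997646
```

View pics/w3c.png

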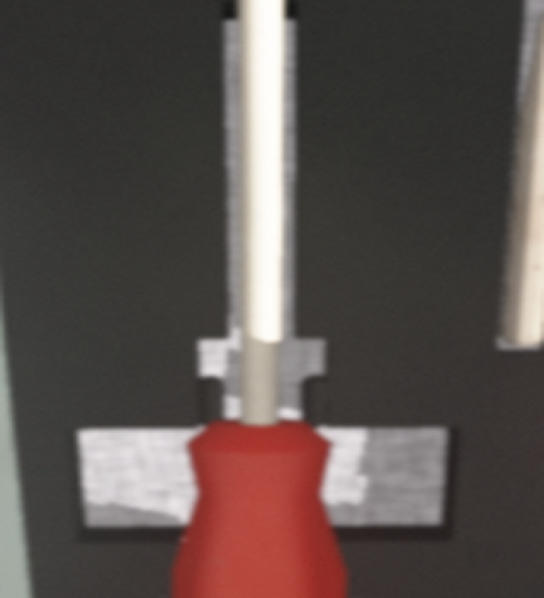

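Emit:
send_rows(
  increments=[
    {"xyz":[0.0005,0.0005,-0.02],"turn":[0,0,0]},
    {"xyz":[0.0005,0.0005,-0.05],"turn":[0,0,0]},
    {"xyz":[0.0005,0.0005,-0.08],"turn":[0,0,0]},
    {"xyz":[0.0005,0.0005,-0.1],"turn":[0,0,0]},
    {"xyz":[0.0005,0.0005,-0.11],"turn":[0,0,0]},
    {"xyz":[0.0005,0.0005,-0.115],"turn":[0,0,0]},
    {"xyz":[0.0005,0.0005,-0.12],"turn":[0,0,0]},
    {"xyz":[0.0005,0.0005,-0.125],"turn":[0,0,0]},
    {"xyz":[0.0005,0.0005,-0.125],"turn":[0,0,0]},
    {"xyz":[0.0005,0.0005,-0.125],"turn":[0,0,0]},
  ],
)

```text
t: 10.35
tcp_pos: [0.5127, -0.0562, 0.046]
tcp_rot: [3.141, -0.0, 0.275]
contact_force: [0.5, -0.8, -0.7]
finger_gap: 0.0262
```

Run:
```python
from h import *
s=get_state();print(s["tcp_pos"],s["tcp_rot"],s["contact_force"],s["ft_torque"])
cv2.imwrite("pics/w4.png",grab_frame("wrist")[:,:,::-1])
```

```text
[ 0.51274025 -0.05624589  0.04600093] [ 3.14136929e+00 -4.18182471e-04  2.74993033e-01] [ 0.46636628 -0.79371188 -0.74771511] [-0.00037403 -0.10331295 -0.02235532]
```

View pics/w4.png

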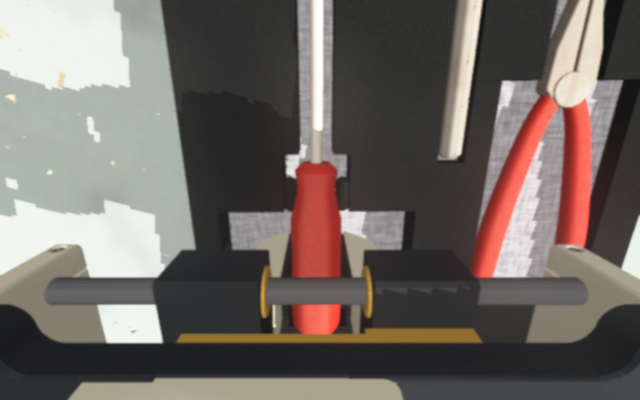

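Emit:
send_rows(
  increments=[
    {"xyz":[0,0,-0.002],"turn":[0,0,0]},
    {"xyz":[0,0,-0.004],"turn":[0,0,0]},
    {"xyz":[0,0,-0.006],"turn":[0,0,0]},
    {"xyz":[0,0,-0.008],"turn":[0,0,0]},
    {"xyz":[0,0,-0.01],"turn":[0,0,0]},
    {"xyz":[0,0,-0.012],"turn":[0,0,0]},
    {"xyz":[0,0,-0.014],"turn":[0,0,0]},
    {"xyz":[0,0,-0.015],"turn":[0,0,0]},
    {"xyz":[0,0,-0.015],"turn":[0,0,0]},
    {"xyz":[0,0,-0.015],"turn":[0,0,0]},
  ],
)

```text
t: 11.65
tcp_pos: [0.5129, -0.0561, 0.0309]
tcp_rot: [3.142, -0.001, 0.275]
contact_force: [0.6, -0.5, 3.3]
finger_gap: 0.0263
```

Emit:
send_rows(
  increments=[
    {"xyz":[0,0,-0.0005],"turn":[0,0,0]},
    {"xyz":[0,0,-0.001],"turn":[0,0,0]},
    {"xyz":[0,0,-0.0015],"turn":[0,0,0]},
    {"xyz":[0,0,-0.0015],"turn":[0,0,0]},
    {"xyz":[0,0,-0.0015],"turn":[0,0,0]},
    {"xyz":[0,0,-0.0015],"turn":[0,0,0]},
    {"xyz":[0,0,-0.0015],"turn":[0,0,0]},
    {"xyz":[0,0,-0.0015],"turn":[0,0,0]},
    {"xyz":[0,0,-0.0015],"turn":[0,0,0]},
    {"xyz":[0,0,-0.0015],"turn":[0,0,0]},
  ],
)

```text
t: 12.9
tcp_pos: [0.513, -0.0563, 0.0305]
tcp_rot: [3.14, -0.001, 0.275]
contact_force: [-1.9, -1.3, 16.6]
finger_gap: 0.0262
```

Emit:
send_rows(
  increments=[
    {"xyz":[0,0,0.001],"turn":[0,0,0]},
    {"xyz":[0,0,0.001],"turn":[0,0,0]},
    {"xyz":[0,0,0.001],"turn":[0,0,0]},
    {"xyz":[0,0,0.001],"turn":[0,0,0]},
    {"xyz":[0,0,0.001],"turn":[0,0,0]},
    {"xyz":[0,0,0.001],"turn":[0,0,0]},
    {"xyz":[0,0,0.001],"turn":[0,0,0]},
    {"xyz":[0,0,0.001],"turn":[0,0,0]},
    {"xyz":[0,0,0.001],"turn":[0,0,0]},
    {"xyz":[0,0,0.001],"turn":[0,0,0]},
  ],
  hand=0.0,
)

```text
t: 14.15
tcp_pos: [0.5125, -0.0562, 0.0302]
tcp_rot: [-3.142, -0.0, 0.275]
contact_force: [-0.0, 0.9, 0.8]
finger_gap: 0.0459
```

Emit:
send_rows(
  increments=[
    {"xyz":[0,0,0.01],"turn":[0,0,0]},
    {"xyz":[0,0,0.03],"turn":[0,0,0]},
    {"xyz":[0,0,0.06],"turn":[0,0,0]},
    {"xyz":[0,0,0.1],"turn":[0,0,0]},
    {"xyz":[0,0,0.14],"turn":[0,0,0]},
    {"xyz":[0,-0.02,0.18],"turn":[0,0,0]},
    {"xyz":[0,-0.04,0.2],"turn":[0,0,0]},
    {"xyz":[0,-0.06,0.2],"turn":[0,0,0]},
    {"xyz":[0,-0.07,0.2],"turn":[0,0,0]},
    {"xyz":[0,-0.07,0.2],"turn":[0,0,0]},
  ],
)

```text
t: 15.4
tcp_pos: [0.5117, -0.1268, 0.2292]
tcp_rot: [-3.14, 0.001, 0.274]
contact_force: [-0.2, 0.6, 0.4]
finger_gap: 0.0461
```

Run:
```python
from h import *
import pickle
s=get_state();print(s["t"],s["tcp_pos"],s["tcp_rot"],s["contact_force"])
cv2.imwrite("pics/w5.png",grab_frame("wrist")[:,:,::-1]);pickle.dump(s,open("w5.pkl","wb"))
cv2.imwrite("pics/s5.png",grab_frame("scene")[:,:,::-1])
```

```text
15.4 [ 0.51170165 -0.12680095  0.22923598] [-3.14022476e+00  1.49224229e-03  2.73592465e-01] [-0.18218347  0.60233177  0.37778917]
```

View pics/w5.png

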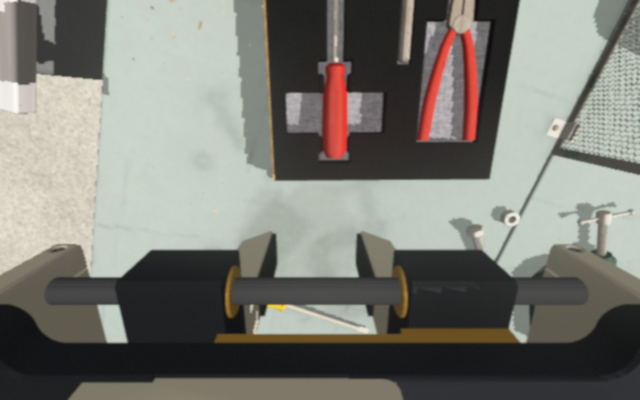

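View pics/s5.png

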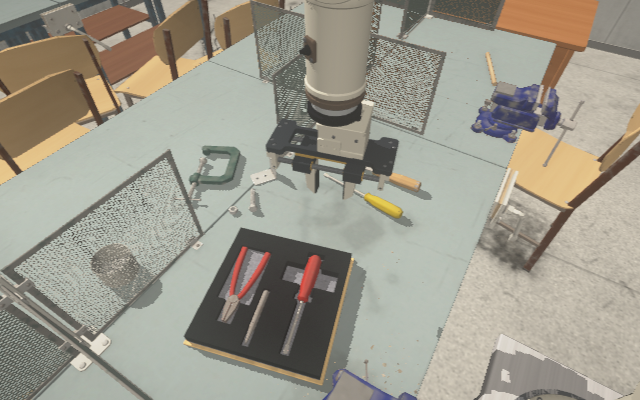

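The red screwdriver now sits in the cut-out: in the wrist view its handle runs from (337,64) to (336,158), inside the pocket. I'll check its height across the two views.

Run:
```python
from h import *
import pickle
s=pickle.load(open("w5.pkl","rb"))
def cen(f,x0,x1,y0,y1):
    im=cv2.imread(f);h=cv2.cvtColor(im,cv2.COLOR_BGR2HSV);m=(((h[...,0]<8)|(h[...,0]>172))&(h[...,1]>120)).astype(np.uint8)*255
    k=np.zeros_like(m);k[y0:y1,x0:x1]=m[y0:y1,x0:x1]
    c=max(cv2.findContours(k,0,1)[0],key=cv2.contourArea);return c[:,0].astype(float),cv2.minAreaRect(c)
cw,rw=cen("pics/w5.png",310,365,40,180);cs,rs=cen("pics/s5.png",290,330,240,320)
print(rw,rs)
K,M=wpose(s);a0=M[:3,3];a1=wray(s,rw[0],0)
P=camera_params("scene")["extrinsics"];b0=-P[:3,:3].T@P[:3,3];b1=ray("scene",rs[0],0)
da=a1-a0;db=b1-b0
t=np.linalg.lstsq(np.c_[da,-db],b0-a0,rcond=None)[0];p=a0+t[0]*da;q=b0+t[1]*db;print("ctr",p,q)
c=np.array([.5123,-.0564,.010]);th=np.radians(-74.25);y=np.array([np.cos(th),np.sin(th),0]);x=np.array([y[1],-y[0],0])
m=(p+q)/2-c;print("pocket frame",m@x,m@y,m[2])
# handle end ray at home height
W=np.array([wray(s,u,.024)[:2] for u in cw],np.float32);print("home-plane rect",cv2.minAreaRect(W))
print("yel",[ray("scene",(330,176),.003),ray("scene",(402,213),.014)])
```

```text
((335.0, 110.5), (95.0, 26.0), 90.0) ((308.6499938964844, 277.5500183105469), (13.597793579101562, 47.43416213989258), 18.434946060180664)
ctr [ 0.51121233 -0.05276157  0.02951696] [ 0.51295842 -0.05179072  0.02961569]
pocket frame -0.0009128113150167732 -0.004027289296698252 0.01956632071504106
home-plane rect ((0.5125579237937927, -0.054938025772571564), (0.02948208712041378, 0.10138146579265594), 16.062530517578125)
yel [array([ 0.63443519, -0.34353544,  0.003     ]), array([ 0.42324804, -0.31790211,  0.014     ])]
```

The two-view height is 19.6 mm above the floor. That lies between home (14) and lips-up (21), so it doesn't settle it. I'll calibrate the same method on the handle's known bench pose.

Run:
```python
from h import *
import pickle
def cen(f,x0,x1,y0,y1):
    im=cv2.imread(f);h=cv2.cvtColor(im,cv2.COLOR_BGR2HSV);m=(((h[...,0]<8)|(h[...,0]>172))&(h[...,1]>120)).astype(np.uint8)*255
    k=np.zeros_like(m);k[y0:y1,x0:x1]=m[y0:y1,x0:x1]
    c=max(cv2.findContours(k,0,1)[0],key=cv2.contourArea);return cv2.minAreaRect(c)[0]
def tri(s,u,v):
    K,M=wpose(s);a0=M[:3,3];a1=wray(s,u,0);P=camera_params("scene")["extrinsics"];b0=-P[:3,:3].T@P[:3,3];b1=ray("scene",v,0)
    da=a1-a0;db=b1-b0;t=np.linalg.lstsq(np.c_[da,-db],b0-a0,rcond=None)[0];return a0+t[0]*da,b0+t[1]*db
s=pickle.load(open("w1.pkl","rb"))
print(tri(s,cen("pics/w1.png",280,340,100,220),cen("pics/scene0.png",325,390,195,240)))
s=pickle.load(open("w5.pkl","rb"))
for z in (.024,.031):
  # predicted scene px of shaft/handle end points from wrist measurement
  P=camera_params("scene")
  for px in ((336.5,63),(336,159)):
    w=wray(s,px,z);c=P["extrinsics"]@np.r_[w,1];k=P["camera_matrix"]@c[:3];print(z,w.round(4),(k[:2]/k[2]).round(1))
for n,(x0,y0) in (("s5",(255,235)),):
  im=cv2.imread(f"pics/{n}.png")[y0:y0+130,x0:x0+110];cv2.imwrite("pics/s5c.png",cv2.resize(im,None,fx=4.5,fy=4.5,interpolation=2))
```

```text
(array([ 0.50130698, -0.25277349,  0.01565139]), array([ 0.50128177, -0.25279026,  0.01565682]))
0.024 [ 0.4991 -0.0061  0.024 ] [301.9 300.5]
0.024 [ 0.5283 -0.1044  0.024 ] [316.1 256.4]
0.031 [ 0.4989 -0.0069  0.031 ] [302.1 298.5]
0.031 [ 0.5275 -0.1032  0.031 ] [316.1 255.2]
```

View pics/s5c.png

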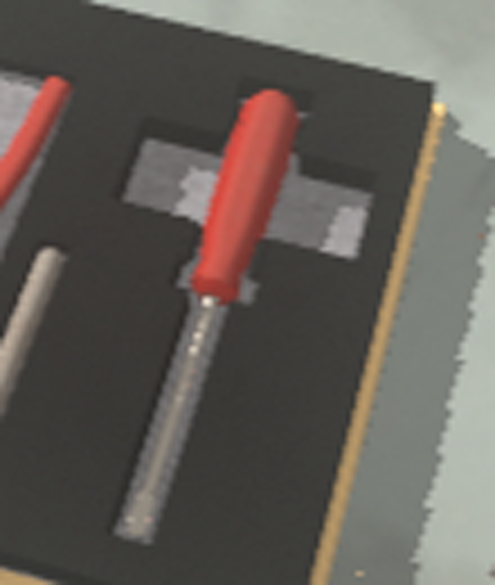

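Still inconclusive: the front end reads home but the butt end doesn't. I'll settle it by touch, pressing the handle's middle from above with closed fingers. If it is home its top is at z=0.038, so contact should come at TCP z of about 0.055; lips-up would be about 0.062.

Emit:
send_rows(
  increments=[
    {"xyz":[0,0.02,0],"turn":[0,0,0]},
    {"xyz":[0,0.05,-0.02],"turn":[0,0,0]},
    {"xyz":[0,0.07,-0.05],"turn":[0,0,0]},
    {"xyz":[0,0.07,-0.08],"turn":[0,0,0]},
    {"xyz":[0,0.07,-0.11],"turn":[0,0,0]},
    {"xyz":[0,0.07,-0.135],"turn":[0,0,0]},
    {"xyz":[0,0.07,-0.15],"turn":[0,0,0]},
    {"xyz":[0,0.07,-0.155],"turn":[0,0,0]},
    {"xyz":[0,0.07,-0.155],"turn":[0,0,0]},
    {"xyz":[0,0.07,-0.155],"turn":[0,0,0]},
  ],
  hand=-1,
  grip_force=10,
)

```text
t: 16.75
tcp_pos: [0.5132, -0.0561, 0.0761]
tcp_rot: [3.141, -0.001, 0.275]
contact_force: [0.2, 0.2, 0.3]
finger_gap: 0.0003
```

Emit:
send_rows(
  increments=[
    {"xyz":[0,0,-0.002],"turn":[0,0,0]},
    {"xyz":[0,0,-0.005],"turn":[0,0,0]},
    {"xyz":[0,0,-0.008],"turn":[0,0,0]},
    {"xyz":[0,0,-0.011],"turn":[0,0,0]},
    {"xyz":[0,0,-0.013],"turn":[0,0,0]},
    {"xyz":[0,0,-0.014],"turn":[0,0,0]},
    {"xyz":[0,0,-0.015],"turn":[0,0,0]},
    {"xyz":[0,0,-0.015],"turn":[0,0,0]},
    {"xyz":[0,0,-0.015],"turn":[0,0,0]},
    {"xyz":[0,0,-0.015],"turn":[0,0,0]},
  ],
)

```text
t: 18.0
tcp_pos: [0.5126, -0.0563, 0.0603]
tcp_rot: [3.142, -0.0, 0.275]
contact_force: [0.1, 0.3, -0.1]
finger_gap: 0.0008
```

No contact at TCP z=0.060, where the fingertips are at 0.043. A lips-up handle top would be at 0.045, so it's already lower than that. I'll go on down slowly.

Emit:
send_rows(
  increments=[
    {"xyz":[0,0,-0.001],"turn":[0,0,0]},
    {"xyz":[0,0,-0.002],"turn":[0,0,0]},
    {"xyz":[0,0,-0.003],"turn":[0,0,0]},
    {"xyz":[0,0,-0.004],"turn":[0,0,0]},
    {"xyz":[0,0,-0.005],"turn":[0,0,0]},
    {"xyz":[0,0,-0.006],"turn":[0,0,0]},
    {"xyz":[0,0,-0.0065],"turn":[0,0,0]},
    {"xyz":[0,0,-0.0065],"turn":[0,0,0]},
    {"xyz":[0,0,-0.0065],"turn":[0,0,0]},
    {"xyz":[0,0,-0.0065],"turn":[0,0,0]},
  ],
)

```text
t: 19.25
tcp_pos: [0.5127, -0.0562, 0.0541]
tcp_rot: [3.141, -0.0, 0.275]
contact_force: [-1.3, 0.5, 5.8]
finger_gap: 0.0003
```

Emit:
send_rows(
  increments=[
    {"xyz":[0,0,-0.0005],"turn":[0,0,0]},
    {"xyz":[0,0,-0.001],"turn":[0,0,0]},
    {"xyz":[0,0,-0.001],"turn":[0,0,0]},
    {"xyz":[0,0,-0.001],"turn":[0,0,0]},
    {"xyz":[0,0,-0.001],"turn":[0,0,0]},
    {"xyz":[0,0,-0.001],"turn":[0,0,0]},
    {"xyz":[0,0,-0.001],"turn":[0,0,0]},
    {"xyz":[0,0,-0.001],"turn":[0,0,0]},
    {"xyz":[0,0,-0.001],"turn":[0,0,0]},
    {"xyz":[0,0,-0.001],"turn":[0,0,0]},
  ],
)

```text
t: 20.5
tcp_pos: [0.5132, -0.0562, 0.0539]
tcp_rot: [3.14, -0.001, 0.275]
contact_force: [-2.4, 0.6, 11.9]
finger_gap: 0.0007
```

Emit:
send_rows(
  increments=[
    {"xyz":[0,0,0.01],"turn":[0,0,0]},
    {"xyz":[0,0,0.04],"turn":[0,0,0]},
    {"xyz":[0,0,0.08],"turn":[0,0,0]},
    {"xyz":[0,0,0.12],"turn":[0,0,0]},
    {"xyz":[0,-0.02,0.16],"turn":[0,0,0]},
    {"xyz":[0,-0.04,0.19],"turn":[0,0,0]},
    {"xyz":[0,-0.06,0.2],"turn":[0,0,0]},
    {"xyz":[0,-0.07,0.2],"turn":[0,0,0]},
    {"xyz":[0,-0.07,0.2],"turn":[0,0,0]},
    {"xyz":[0,-0.07,0.2],"turn":[0,0,0]},
  ],
)

```text
t: 21.75
tcp_pos: [0.5121, -0.1251, 0.252]
tcp_rot: [-3.14, 0.001, 0.276]
contact_force: [-0.4, -0.1, -0.3]
finger_gap: 0.0008
```

Run:
```python
from h import *
s=get_state();print(s["t"],s["tcp_pos"],s["contact_force"])
cv2.imwrite("pics/w6.png",grab_frame("wrist")[:,:,::-1])
cv2.imwrite("pics/s6.png",grab_frame("scene")[:,:,::-1])
```

```text
21.75 [ 0.51205069 -0.12509895  0.25201624] [-0.41681645 -0.11456842 -0.32529332]
```

View pics/w6.png

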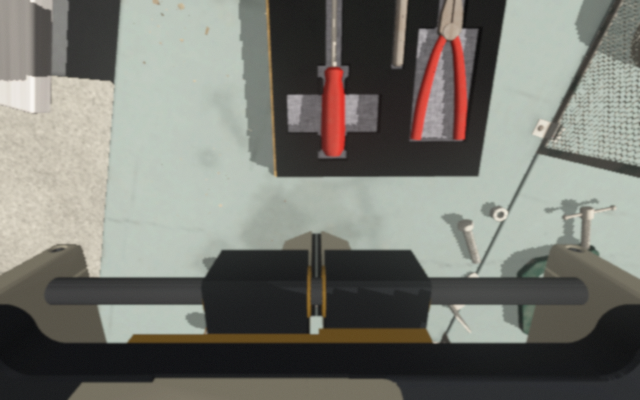

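View pics/s6.png

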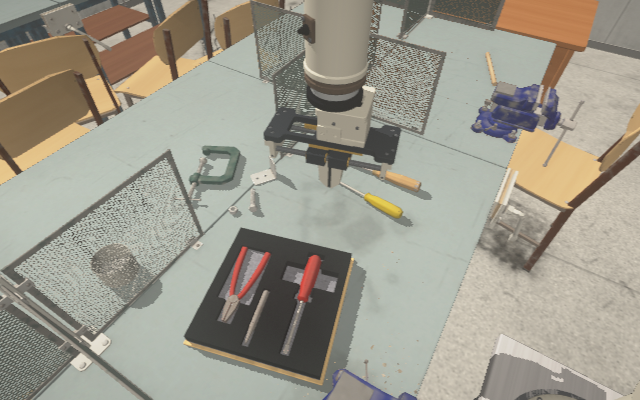

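The handle stays in the cut-out, (333,67)–(334,157) in the wrist view, with the shaft in its slot. The yellow screwdriver and the chisel have not moved, and the gripper is clear of everything.

```bash
python3 -c "
from plant import *
print(sign_off())"
```

```text
the job is handed in; nothing more can be done
None
```

I put the red screwdriver, the shorter of the two, into the empty cut-out, pressed it home, let go and handed the job in at about 22 s. No verdict was reported.

- **Which one:** it measured about 190–200 mm long, against about 221 mm for the yellow one.
- **Pressing home:** pushing down met a hard stop at about 17 N, with the gripper at the height expected for home. After letting go I pressed the handle's middle with closed fingers. They first felt it with their tips at about z = 0.037–0.038 m, where a handle that is home has its top. They took 12 N there with almost no further travel.
- **Position:** from the wrist view the handle lies within about 2 mm of the pocket's centre and about 0.5 degrees of its axis.
- **Other tools:** the yellow screwdriver and the chisel look where they were in the last scene picture. I judged this by eye.

**One check disagreed:** the handle's height measured from the scene and wrist cameras came out at 19.6 mm above the pocket floor, instead of 14 mm. The same method read 1.7 mm too high on the bench, so that error does not explain all of it. I trusted the touch test instead.

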